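# Sweep mould plugs and wedge into the catch frame

## Task

Clear the mould-opening bits off the bench: with the fingertips, sweep the two plaster plugs and the beech wedge along the bench top into the three-sided wooden catch frame, through its open side, until each lies wholly between its rails. Only push them: do not lift any of them off the bench or knock the plugs over, and leave the tin, the jar, the kidney-shaped wooden rib and the cup where they stand. When finished, move the hand clear.

Things in the scene. Friction and masses are not known exactly. Their poses are not given: they have to be found in the camera images.
- catch_frame: Low U-shaped frame of three pale pine rails, fixed to the bench, no floor. Inside 240 mm across (its x, side rails' inner faces at x = -120 and +120 mm) by 180 mm deep (its y); rails 16 mm thick, 30 mm high. Origin on the bench top in the middle of the open side, on the line joining the side rails' free ends; +y points from there into the frame to the back rail; z up.
- big_plug: The larger white plaster plug: a slightly tapered round piece standing upright, 43 mm diameter at the foot, 38 mm high, 45 g. Origin at the centre of its underside, z up.
- small_plug: The smaller white plaster plug: a round piece standing upright, 38 mm diameter, 38 mm high, 45 g. Origin at the centre of its underside, z up.
- wedge: Beech mould wedge lying flat on the bench, 34 mm wide (its x), 95 mm long (its y), tapering in height from 22 mm at its thick end (its +y end) to 4 mm at its thin end (-y). About 35 g. Origin at the centre of its underside.
- wedge_centre (a point): Point 11 mm above the centre of the wedge's underside.
- wedge_end_a (a point): Middle of the lower edge of the wedge's thick end (47 mm from its origin along +y).
- wedge_end_b (a point): Middle of the lower edge of the wedge's thin end (47 mm from its origin along -y).
- tin: Flat round white tin, 70 mm diameter, 28 mm high; a bystander. Origin at the centre of its underside.
- jar: Ochre screw-lid jar with a white lid, 66 mm diameter, 105 mm high; a bystander. Origin at the centre of its underside.
- rib: Flat kidney-shaped wooden rib, 58 by 114 mm (x by y), 7 mm thick; a bystander. Origin at the centre of its underside.
- cup: Empty grey-brown clay cup, 77 mm diameter, 83 mm high; a bystander. Origin at the centre of its underside.

How it is judged:
By the outcome, as a careful person would: the job done as asked, in the order asked, and still so for the second after the job is handed in, with the robot touching nothing.
It also fails if it takes over 72 s, if anything falls off the work surface, if the arm or the gripper's body presses on something with over 40 N, if the wrist force passes 120 N, or if a joint passes its speed limit or range.

## Robot

A 6-joint arm with a two-finger parallel gripper is mounted at the origin on a cart in front of the work surface, level with it; the furniture and walls round the work are solid. World frame = base frame: x ahead of the robot, y to its left, z up, the work surface at z = 0. Lengths are in m, angles in rad, forces in N, time in s.
With the tool pointing down it reaches from about 0.35 to 0.725 m from the base axis. Payload 4.3 kg.
Tool frame: the origin (TCP) lies on the centre line of the jaws, within the pads' length; the fingertips stand 14 mm ahead of it and the grasp point (between the pads) lies 5 mm behind it (r.nose_length is the distance from the TCP to the fingertips, in m); x points along the fingers, z is the direction in which the jaws open and shut, and the axes are right-handed (so a half turn about x gives the same grasp; the last joint's range is limited). The gripper opens to 85 mm and grips with 20 to 120 N. Pads are 22 mm wide; open, the fingers measure 114 mm over their backs; the gripper's body (76 mm by 85 mm) begins 54 mm behind the grasp point. The pads swing forward as they close: fully open they stand 13 mm farther back than shut.
Start: joints at [1.076, 0.377, 0.081, 1.274, 0, 1.46], TCP at [0.216, 0.533, 0.245] pointing down, gripper open.
Joint ranges: [-2.72, 2.72], [-0.84, 1.66], [-1.02, 1.22], [-1.77, 2.12], [-1.37, 1.28], [-3.14, 3.14]. Speed limits (rad/s): [2.57, 2.57, 3.14, 3.14, 3.14, 3.14].

## Interface

Orientations are given as [roll, pitch, yaw] about the fixed x, y, z axes, in that order (R = Rz(yaw) Ry(pitch) Rx(roll)).
In Python, from cell import r gives the robot as it stands.
- The arm moves only by the tool drive_tool, never from a script. Its argument "motion" is a list of rows, each an object of numbers: "dx", "dy", "dz": the shift along the world's x, y, z in cm; "yaw": the turn about the world's z in rad. A call has exactly 10 rows; each row shifts and turns the commanded pose from where the row before left it; what a row does not reach is not made up. A row lasts 1/12 s, in which the tool goes at most 41.7 mm and 7.16 degrees, less where a joint would pass 70% of its speed; a pose out of reach is approached as far as the arm can. A call with a gripper value outside its range is refused whole. "claw" is the opening, from 0 (shut) to 1 (fully open), set as the call begins (left out, the last holds). The fingers move at their own pace and stop on an object; "grip_force" is the grip in N (left out, the last holds). Time passes only in rows, so rows that do not move let the fingers close, or fill a call up. It gives the time, the measured TCP pose, the force and the opening at its end, in the units of the state.
- r.sense(): the state, without advancing time (a new reading comes with each control period).
- r.read_camera(name): name is "scene" or "top" or "wrist"; returns (picture, depth): 384x512x3 uint8, red, green, blue; 384x512 float32, m along the optical axis (not along the pixel's ray), 0 where there is no reading.
- r.camera_model(name): a dict with "fx", "fy", "cx", "cy" (pixels), "distortion" ([k1, k2, p1, p2, k3] as OpenCV has them; the pictures are not rectified), "rvec" (rotation vector, rad) and "tvec" (3), from world to camera coordinates, as OpenCV has them. Camera axes: x right, y down, z forward; pixel columns grow to the right and rows downward; lengths in m; the calibration is good to about 2 mm. A picture is of the moment at which its call begins: read the wrist's pose just before it. camera_model takes no time and is no camera call; for the wrist camera it gives the pose at the moment of the call.
- r.sign_off(): hands the job in, once; it reports no verdict.
The state is a dict: "clock": time; "joint_pos": joint angles; "dq": joint speeds; "effort": joint torques, N m; "eef_pos": TCP position; "tcp_rot": TCP orientation; "force": force on the tool from outside, world axes, zero at the start; "ft_torque": the same for the moment, N m; "grip_width": finger opening in m.
Only numpy, scipy, OpenCV 4.12 (cv2) and the standard library are available. Lean on these libraries where they do the work, as an engineer would, in place of code of your own. Each camera call takes 0.05 s, during which the arm holds its last target.

## Working session

There is one attempt and no reset: what is moved stays moved. The work goes in short steps, Python scripts to look and compute and a tool call to move; the robot and the scene stay as the last step left them, time stands still between calls to the robot, and variables do not carry over. Pictures are saved under pics/ and viewed, and the job is handed in when it is done.

Besides the shell and the picture viewer there is one more tool, called after "Call:" by a JSON object that holds its "api" and its "payload". drive_tool: Moves the arm, as the interface text tells. Its arguments: {"type":"object","properties":{"motion":{"type":"array","items":{"type":"object","properties":{"dx":{"type":"number"},"dy":{"type":"number"},"dz":{"type":"number"},"yaw":{"type":"number"}}}},"claw":{"type":"number"},"grip_force":{"type":"number"}},"required":["motion"]}

```bash
ls; mkdir -p pics; cat > h.py <<'E'
import numpy as np, cv2
from cell import r
def snap(n,f):
    m=r.camera_model(n); p,d=r.read_camera(n); cv2.imwrite('pics/'+f+'.png',p[:,:,::-1]); np.savez('pics/'+f+'.npz',p=p,d=d,**{k:np.array(v) for k,v in m.items()}); return p,d,m
def load(f): 
    z=np.load('pics/'+f+'.npz'); return z['p'],z['d'],z
def ray(m,uv):
    K=np.array([[m['fx'],0,m['cx']],[0,m['fy'],m['cy']],[0,0,1]],float)
    u=cv2.undistortPoints(np.array(uv,float).reshape(-1,1,2),K,np.array(m['distortion'],float))[:,0]
    R=cv2.Rodrigues(np.array(m['rvec'],float))[0]; t=np.array(m['tvec'],float).ravel()
    return -R.T@t, np.c_[u,np.ones(len(u))]@R
def plane(m,uv,z):
    c,d=ray(m,uv); return c+d*((z-c[2])/d[:,2])[:,None]
def cloud(m,d):
    v,u=np.mgrid[:d.shape[0],:d.shape[1]]
    c,dr=ray(m,np.c_[u.ravel(),v.ravel()]); P=(c+dr*d.reshape(-1,1)).reshape(*d.shape,3); P[d==0]=np.nan; return P
E
python3 - <<'E'
from h import *
for n in ['top','scene']: snap(n,n+'0')
s=r.sense(); print(s['clock'],s['eef_pos'],s['tcp_rot'],s['grip_width'],r.nose_length)
E
```

```text
pics
0.1 [0.21555745 0.53248864 0.24445981] [ 3.02573961  1.56900828 -2.07141441] 0.0853501025201807 0.014
```

View pics/top0.png

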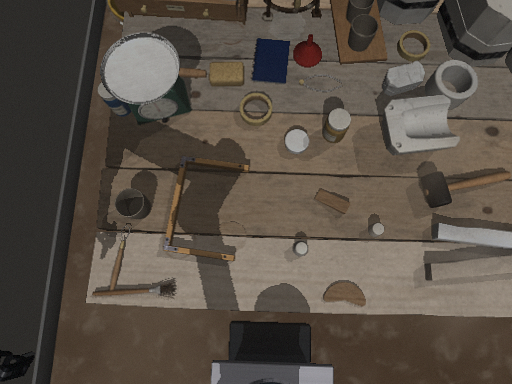

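View pics/scene0.png

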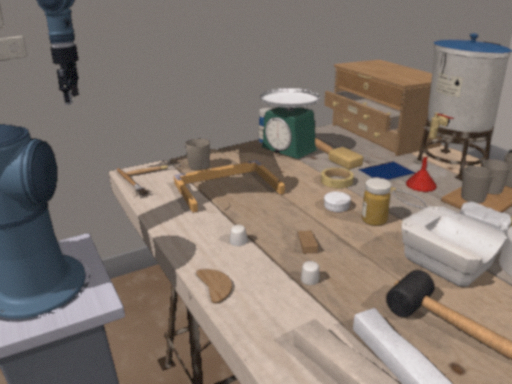

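The top view shows the frame at the left, opening to the right (cols 165–250, rows 158–262). The wedge is at (332,201), the plugs at (301,248) and (377,229), the tin at (297,141), the jar at (336,125), the rib at (345,293) and the cup at (130,204). Next I'll measure them.

```bash
python3 - <<'E'
from h import *
p,d,m=load('top0')
P=cloud(m,d)
print('bench',np.nanmedian(P[215:225,260:290,2]))
h=(P[...,2]>0.003)&(P[...,0]>0.1)
print('cam',ray(m,[[256,192]])[0])
def reg(nm,u0,u1,v0,v1,zmin=0.006):
    mk=np.zeros(d.shape,bool); mk[v0:v1,u0:u1]=1; mk&=P[...,2]>zmin
    n,l,st,c=cv2.connectedComponentsWithStats(mk.astype(np.uint8))
    if n<2: print(nm,'none');return
    k=1+np.argmax(st[1:,4]); Q=P[l==k]; 
    rc=cv2.minAreaRect((Q[:,:2]*1000).astype(np.float32))
    print(nm,len(Q),'mean',Q.mean(0).round(4),'zmax',Q[:,2].max().round(4),'x',Q[:,0].min().round(3),Q[:,0].max().round(3),'y',Q[:,1].min().round(3),Q[:,1].max().round(3),'rect',np.round(rc[0],0),np.round(rc[1],0),round(rc[2],1))
    return Q
reg('pA',285,318,235,262,.02); reg('pB',362,394,216,243,.02)
reg('wedge',310,356,182,220,.005); reg('tin',280,314,124,158,.015); reg('jar',320,355,102,148,.08); reg('rib',318,372,275,312,.004); reg('cup',110,150,182,224,.06)
reg('frame',160,256,150,266,.018)
for uv,nm in [((248,170),'end1'),((233,258),'end2'),((185,160),'c1'),((168,246),'c2')]:
    print(nm,plane(m,[uv],.03)[0].round(3))
big=cv2.resize(p[110:310,100:400,::-1],None,fx=2.6,fy=2.6,interpolation=cv2.INTER_CUBIC); cv2.imwrite('pics/crop0.png',big)
E
```

```text
bench -0.0007899103005000185
cam [0.37829138 0.02119522 1.00371122]
pA 154 mean [ 0.4522 -0.0666  0.0351] zmax 0.0416 x 0.436 0.471 y -0.086 -0.05 rect [453. -67.] [36. 35.] 7.3
pB 143 mean [ 0.5097 -0.273   0.0351] zmax 0.0422 x 0.494 0.526 y -0.291 -0.258 rect [ 510. -274.] [32. 32.] 83.9
wedge 392 mean [ 0.5861 -0.1591  0.0136] zmax 0.0244 x 0.554 0.623 y -0.204 -0.112 rect [ 589. -156.] [94. 35.] 63.7
tin 459 mean [ 0.7595 -0.0513  0.0269] zmax 0.0322 x 0.725 0.795 y -0.086 -0.016 rect [760. -51.] [68. 68.] 50.0
jar 459 mean [ 0.7936 -0.1587  0.1023] zmax 0.1091 x 0.766 0.827 y -0.19 -0.128 rect [ 797. -159.] [62. 61.] 86.7
rib 646 mean [ 0.3353 -0.1899  0.0069] zmax 0.0125 x 0.304 0.366 y -0.245 -0.132 rect [ 338. -191.] [113.  57.] 83.9
cup 289 mean [0.5541 0.3929 0.0749] zmax 0.0868 x 0.514 0.59 y 0.351 0.428 rect [552. 390.] [77. 76.] 89.8
frame 1360 mean [0.5565 0.2267 0.0293] zmax 0.0367 x 0.413 0.702 y 0.084 0.304 rect [558. 195.] [195. 272.] 83.5
end1 [0.665 0.084 0.03 ]
end2 [0.419 0.113 0.03 ]
c1 [0.689 0.264 0.03 ]
c2 [0.445 0.291 0.03 ]
```

View pics/crop0.png

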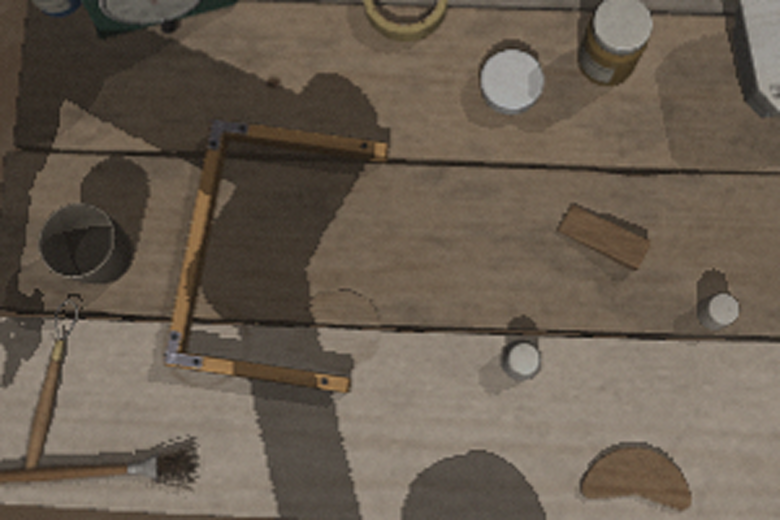

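```bash
python3 - <<'E'
from h import *
from scipy.spatial.transform import Rotation as Ro
p,d,m=load('top0'); P=cloud(m,d)
mk=np.zeros(d.shape,bool); mk[182:220,310:356]=1; mk&=P[...,2]>.003
Q=P[mk]; a=np.radians(63.7); s=(Q[:,:2]-[.589,-.156])@[np.cos(a),np.sin(a)]
for k in range(-5,5):
    q=Q[(s>k*.01)&(s<k*.01+.01)]; print(k,len(q),np.median(q[:,2]).round(4) if len(q) else '')
s=r.sense(); R=Ro.from_euler('xyz',s['tcp_rot']).as_matrix(); print(R.round(3))
# frame fit
mk=np.zeros(d.shape,bool); mk[150:266,160:256]=1; mk&=(P[...,2]>.022)&(P[...,2]<.04)
n,l,st,c=cv2.connectedComponentsWithStats(mk.astype(np.uint8)); k=1+np.argmax(st[1:,4]);Q=P[l==k]
print(cv2.boxPoints(cv2.minAreaRect((Q[:,:2]*1000).astype(np.float32))))
E
```

```text
-5 34 0.0208
-4 49 0.0195
-3 48 0.0181
-2 48 0.0163
-1 45 0.0135
0 44 0.0122
1 42 0.0101
2 42 0.008
3 42 0.0068
4 31 0.0043
[[-0.001 -0.927  0.375]
 [-0.002  0.375  0.927]
 [-1.     0.    -0.002]]
[[412.23492 113.65467]
 [682.86664  83.21397]
 [704.6241  276.64713]
 [433.99237 307.08783]]
```

Plan: make cradle pushes with the jaws part open (about 25 mm) and set across the push direction. The big plug goes first, then the small plug, then the wedge from its thick end, which faces −y.

Call:
{"api": "drive_tool", "payload": {"motion": [{"dx": 1.14, "dy": -3.3, "yaw": -0.0666}, {"dx": 1.14, "dy": -3.3, "yaw": -0.0666}, {"dx": 1.14, "dy": -3.3, "yaw": -0.0666}, {"dx": 1.14, "dy": -3.3, "yaw": -0.0666}, {"dx": 1.14, "dy": -3.3, "yaw": -0.0666}, {"dx": 1.14, "dy": -3.3, "yaw": -0.0666}, {"dx": 1.14, "dy": -3.3, "yaw": -0.0666}, {"dx": 1.14, "dy": -3.3, "yaw": -0.0666}, {"dx": 1.14, "dy": -3.3, "yaw": -0.0666}, {"dx": 1.14, "dy": -3.3, "yaw": -0.0666}], "claw": 0.3}}

```text
invalid input at $.motion[0]: expected keys dx, dy, dz, yaw
```

Call:
{"api": "drive_tool", "payload": {"motion": [{"dx": 1.14, "dy": -3.3, "yaw": -0.0666}, {"dx": 1.14, "dy": -3.3, "yaw": -0.0666}, {"dx": 1.14, "dy": -3.3, "yaw": -0.0666}, {"dx": 1.14, "dy": -3.3, "yaw": -0.0666}, {"dx": 1.14, "dy": -3.3, "yaw": -0.0666}, {"dx": 1.14, "dy": -3.3, "yaw": -0.0666}, {"dx": 1.14, "dy": -3.3, "yaw": -0.0666}, {"dx": 1.14, "dy": -3.3, "yaw": -0.0666}, {"dx": 1.14, "dy": -3.3, "yaw": -0.0666}, {"dx": 1.14, "dy": -3.3, "yaw": -0.0666}]}}

```text
invalid input at $.motion[0]: expected keys dx, dy, dz, yaw
```

```bash
cat >> h.py <<'E'
def st():
    from scipy.spatial.transform import Rotation as Ro
    s=r.sense(); R=Ro.from_euler('xyz',s['tcp_rot']).as_matrix()
    print(round(s['clock'],2),'tcp',np.round(s['eef_pos'],4),'jaw',np.degrees(np.arctan2(R[1,2],R[0,2])).round(1),'down',R[:,0].round(3),'w',round(s['grip_width'],4),'F',np.round(s['force'],1),'q',np.round(s['joint_pos'],2))
E
python3 -c "from h import *;st()"
```

```text
0.1 tcp [0.2156 0.5325 0.2445] jaw 68.0 down [-0.001 -0.002 -1.   ] w 0.0854 F [ 0.5 -0.7 -0.1] q [1.08 0.38 0.08 1.27 0.   1.46]
```

Call:
{"api": "drive_tool", "payload": {"motion": [{"dx": 1.14, "dy": -3.3, "dz": 0, "yaw": -0.0666}, {"dx": 1.14, "dy": -3.3, "dz": 0, "yaw": -0.0666}, {"dx": 1.14, "dy": -3.3, "dz": 0, "yaw": -0.0666}, {"dx": 1.14, "dy": -3.3, "dz": 0, "yaw": -0.0666}, {"dx": 1.14, "dy": -3.3, "dz": 0, "yaw": -0.0666}, {"dx": 1.14, "dy": -3.3, "dz": 0, "yaw": -0.0666}, {"dx": 1.14, "dy": -3.3, "dz": 0, "yaw": -0.0666}, {"dx": 1.14, "dy": -3.3, "dz": 0, "yaw": -0.0666}, {"dx": 1.14, "dy": -3.3, "dz": 0, "yaw": -0.0666}, {"dx": 1.14, "dy": -3.3, "dz": 0, "yaw": -0.0666}], "claw": 0.3}}

```text
clock: 0.93
eef_pos: [0.3297, 0.2013, 0.2451]
tcp_rot: [-2.997, 1.571, -2.48]
force: [0.5, -0.4, -0.3]
grip_width: 0.0257
```

Call:
{"api": "drive_tool", "payload": {"motion": [{"dx": 1.14, "dy": -3.3, "dz": 0, "yaw": -0.0666}, {"dx": 1.14, "dy": -3.3, "dz": 0, "yaw": -0.0666}, {"dx": 1.14, "dy": -3.3, "dz": 0, "yaw": -0.0666}, {"dx": 1.14, "dy": -3.3, "dz": 0, "yaw": -0.0666}, {"dx": 1.14, "dy": -3.3, "dz": 0, "yaw": -0.0666}, {"dx": 1.14, "dy": -3.3, "dz": 0, "yaw": -0.0666}, {"dx": 1.14, "dy": -3.3, "dz": 0, "yaw": -0.0666}, {"dx": 1.14, "dy": -3.3, "dz": 0, "yaw": -0.0666}, {"dx": 1.14, "dy": -3.3, "dz": 0, "yaw": -0.0666}, {"dx": 1.14, "dy": -3.3, "dz": 0, "yaw": -0.0666}]}}

```text
clock: 1.77
eef_pos: [0.4437, -0.1287, 0.245]
tcp_rot: [2.641, 1.57, 2.491]
force: [0.1, -0.5, 0.2]
grip_width: 0.0258
```

```bash
python3 -c "from h import *;st()"
```

```text
1.77 tcp [ 0.4437 -0.1287  0.245 ] jaw -8.6 down [-0.  0. -1.] w 0.0258 F [ 0.1 -0.5  0.2] q [-0.42  0.15 -0.22  1.2   0.    1.3 ]
```

```bash
python3 - <<'E'
from h import *
p,d,m=snap('wrist','w1'); P=cloud(m,d)
mk=((P[...,2]>.025)&(P[...,2]<.06)).astype(np.uint8)
n,l,s,c=cv2.connectedComponentsWithStats(mk)
for k in range(1,n):
    if s[k,4]>200:
        Q=P[l==k]; print(s[k],Q.mean(0).round(4),Q.min(0).round(3),Q.max(0).round(3))
E
```

```text
[493  33  19  59 764] [ 0.7385 -0.0539  0.0274] [ 0.727 -0.085  0.025] [ 0.75  -0.022  0.031]
[241  96  31  34 806] [ 0.4546 -0.0684  0.0361] [ 0.437 -0.087  0.025] [ 0.472 -0.051  0.04 ]
[314 253  23  26 388] [ 0.5161 -0.2697  0.0356] [ 0.502 -0.291  0.025] [ 0.529 -0.258  0.04 ]
[ 477  259   35  101 1339] [ 0.7368 -0.3602  0.0415] [ 0.719 -0.47   0.025] [ 0.773 -0.306  0.06 ]
```

View pics/w1.png

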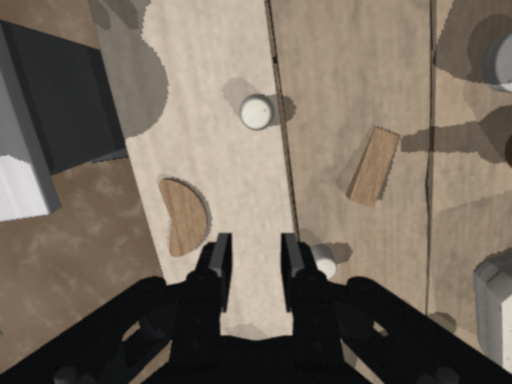

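The wrist view shows the big plug at (257,111), which confirms (0.4545, −0.069). The rib at (185,215) is clear of the descent, so I'm going down.

Call:
{"api": "drive_tool", "payload": {"motion": [{"dx": 0.1, "dy": 0, "dz": -3, "yaw": 0}, {"dx": 0, "dy": 0, "dz": -3, "yaw": 0}, {"dx": 0, "dy": 0, "dz": -3, "yaw": 0}, {"dx": 0, "dy": 0, "dz": -3, "yaw": 0}, {"dx": 0, "dy": 0, "dz": -3, "yaw": 0}, {"dx": 0, "dy": 0, "dz": -3, "yaw": 0}, {"dx": 0, "dy": 0, "dz": -2, "yaw": 0}, {"dx": 0, "dy": 0, "dz": -1.5, "yaw": 0}, {"dx": 0, "dy": 0, "dz": -1, "yaw": 0}, {"dx": 0, "dy": 0, "dz": 0, "yaw": 0}]}}

```text
clock: 2.65
eef_pos: [0.4424, -0.1258, 0.018]
tcp_rot: [2.87, 1.566, 2.724]
force: [-0.4, 0.8, 0.2]
grip_width: 0.0251
```

Call:
{"api": "drive_tool", "payload": {"motion": [{"dx": 0.14, "dy": 1.0, "dz": 0, "yaw": 0}, {"dx": 0.14, "dy": 1.0, "dz": 0, "yaw": 0}, {"dx": 0.14, "dy": 1.0, "dz": 0, "yaw": 0}, {"dx": 0.14, "dy": 1.0, "dz": 0, "yaw": 0}, {"dx": 0.14, "dy": 1.0, "dz": 0, "yaw": 0}, {"dx": 0.14, "dy": 1.0, "dz": 0, "yaw": 0}, {"dx": 0.14, "dy": 1.0, "dz": 0, "yaw": 0}, {"dx": 0.14, "dy": 1.0, "dz": 0, "yaw": 0}, {"dx": 0.14, "dy": 1.0, "dz": 0, "yaw": 0}, {"dx": 0.14, "dy": 1.0, "dz": 0, "yaw": 0}]}}

```text
clock: 3.48
eef_pos: [0.459, -0.026, 0.0204]
tcp_rot: [-0.465, 1.571, -0.611]
force: [0.0, -1.6, 1.6]
grip_width: 0.0255
```

```bash
python3 -c "
from h import *
st();snap('wrist','w2')"
```

```text
3.48 tcp [ 0.459  -0.026   0.0204] jaw -8.4 down [ 0. -0. -1.] w 0.0255 F [ 0.  -1.6  1.6] q [-0.19  0.36 -0.6   0.62 -0.    1.52]
```

View pics/w2.png

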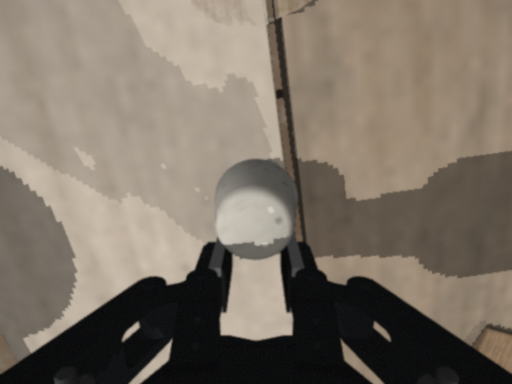

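The plug sits upright in the cradle at (257,208). I'll continue to the frame.

Call:
{"api": "drive_tool", "payload": {"motion": [{"dx": 0.18, "dy": 1.2, "dz": 0, "yaw": 0}, {"dx": 0.18, "dy": 1.3, "dz": 0, "yaw": 0}, {"dx": 0.18, "dy": 1.3, "dz": 0, "yaw": 0}, {"dx": 0.18, "dy": 1.3, "dz": 0, "yaw": 0}, {"dx": 0.18, "dy": 1.3, "dz": 0, "yaw": 0}, {"dx": 0.18, "dy": 1.3, "dz": 0, "yaw": 0}, {"dx": 0.18, "dy": 1.3, "dz": 0, "yaw": 0}, {"dx": 0.18, "dy": 1.3, "dz": 0, "yaw": 0}, {"dx": 0.18, "dy": 1.3, "dz": 0, "yaw": 0}, {"dx": 0.18, "dy": 1.3, "dz": 0, "yaw": 0}]}}

```text
clock: 4.37
eef_pos: [0.4767, 0.1027, 0.0202]
tcp_rot: [-2.526, 1.57, -2.672]
force: [0.4, -0.3, 0.8]
grip_width: 0.0257
```

Call:
{"api": "drive_tool", "payload": {"motion": [{"dx": 0.18, "dy": 1.3, "dz": 0, "yaw": 0}, {"dx": 0.18, "dy": 1.3, "dz": 0, "yaw": 0}, {"dx": 0.18, "dy": 1.3, "dz": 0, "yaw": 0}, {"dx": 0.18, "dy": 1.3, "dz": 0, "yaw": 0}, {"dx": 0.18, "dy": 1.3, "dz": 0, "yaw": 0}, {"dx": 0.18, "dy": 1.2, "dz": 0, "yaw": 0}, {"dx": 0.14, "dy": 1.0, "dz": 0, "yaw": 0}, {"dx": 0.1, "dy": 0.7, "dz": 0, "yaw": 0}, {"dx": 0.06, "dy": 0.4, "dz": 0, "yaw": 0}, {"dx": 0, "dy": 0.2, "dz": 0, "yaw": 0}]}}

```text
clock: 5.2
eef_pos: [0.4908, 0.2025, 0.0203]
tcp_rot: [-0.499, 1.571, -0.645]
force: [0.4, -0.7, 0.5]
grip_width: 0.0254
```

```bash
python3 -c "
from h import *
st();snap('wrist','w3')"
```

```text
5.2 tcp [0.4908 0.2025 0.0203] jaw -8.3 down [ 0. -0. -1.] w 0.0254 F [ 0.4 -0.7  0.5] q [ 0.27  0.47 -0.41  0.69 -0.    1.99]
```

View pics/w3.png

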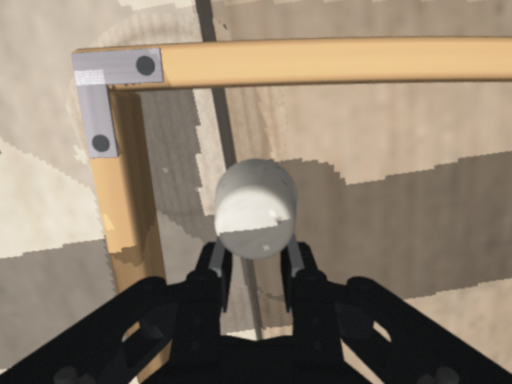

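The big plug is standing inside the frame at (257,208) in the wrist view, clear of the rails. I'll back off and go to the small plug.

Call:
{"api": "drive_tool", "payload": {"motion": [{"dx": -0.2, "dy": -1.5, "dz": 0, "yaw": 0}, {"dx": -0.2, "dy": -1.5, "dz": 0, "yaw": 0}, {"dx": 0, "dy": -1, "dz": 3, "yaw": 0}, {"dx": 0, "dy": -1, "dz": 3.5, "yaw": 0}, {"dx": 0, "dy": -1.5, "dz": 3.5, "yaw": 0}, {"dx": 0.25, "dy": -4, "dz": 0, "yaw": 0.01}, {"dx": 0.25, "dy": -4, "dz": 0, "yaw": 0.01}, {"dx": 0.25, "dy": -4, "dz": 0, "yaw": 0.01}, {"dx": 0.25, "dy": -4, "dz": 0, "yaw": 0.01}, {"dx": 0.25, "dy": -4, "dz": 0, "yaw": 0.01}]}}

```text
clock: 6.08
eef_pos: [0.4986, -0.0652, 0.1206]
tcp_rot: [-0.111, 1.57, -0.207]
force: [0.2, -0.4, -1.0]
grip_width: 0.0256
```

Call:
{"api": "drive_tool", "payload": {"motion": [{"dx": 0.25, "dy": -4, "dz": 0, "yaw": 0.01}, {"dx": 0.25, "dy": -4, "dz": 0, "yaw": 0}, {"dx": 0.25, "dy": -4, "dz": 0, "yaw": 0}, {"dx": 0.25, "dy": -4, "dz": 0, "yaw": 0}, {"dx": 0, "dy": -4, "dz": 0, "yaw": 0}, {"dx": 0, "dy": -4, "dz": 0, "yaw": 0}, {"dx": 0, "dy": -2.5, "dz": 0, "yaw": 0}, {"dx": 0, "dy": 0, "dz": 0, "yaw": 0}, {"dx": 0, "dy": 0, "dz": 0, "yaw": 0}, {"dx": 0, "dy": 0, "dz": 0, "yaw": 0}]}}

```text
clock: 6.92
eef_pos: [0.5085, -0.3275, 0.1199]
tcp_rot: [2.195, 1.569, 2.109]
force: [-0.6, 1.5, -0.3]
grip_width: 0.0249
```

```bash
python3 - <<'E'
from h import *
st()
p,d,m=snap('wrist','w4'); P=cloud(m,d)
mk=((P[...,2]>.03)&(P[...,2]<.05)).astype(np.uint8)
n,l,s,c=cv2.connectedComponentsWithStats(mk)
for k in range(1,n):
    if s[k,4]>200:
        Q=P[l==k]; print(s[k],Q.mean(0).round(4),Q.min(0).round(3),Q.max(0).round(3))
E
```

```text
6.92 tcp [ 0.5085 -0.3275  0.1199] jaw -5.0 down [-0.001  0.001 -1.   ] w 0.0249 F [-0.6  1.5 -0.3] q [-0.68  0.5  -0.06  1.01  0.    0.98]
[ 231  111   46   48 1745] [ 0.5129 -0.2757  0.0369] [ 0.496 -0.294  0.03 ] [ 0.529 -0.26   0.04 ]
[ 381  271   75   32 1316] [ 0.6394 -0.4109  0.041 ] [ 0.611 -0.419  0.03 ] [ 0.665 -0.405  0.05 ]
[247 317  46  24 890] [ 0.5105 -0.4446  0.0363] [ 0.491 -0.458  0.03 ] [ 0.533 -0.436  0.039]
[142 340  30  38 377] [ 0.406  -0.4724  0.0395] [ 0.39  -0.492  0.038] [ 0.424 -0.449  0.041]
```

View pics/w4.png

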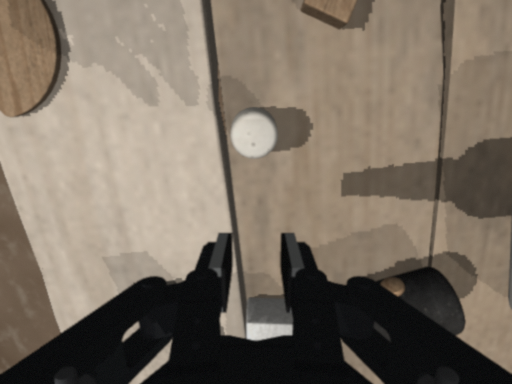

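The small plug is centred ahead of the jaws at (254,133) and the wedge corner at (330,10) is to the right. I'll descend and push straight.

Call:
{"api": "drive_tool", "payload": {"motion": [{"dx": 0, "dy": 0, "dz": -2.5, "yaw": 0}, {"dx": 0, "dy": 0, "dz": -2.5, "yaw": 0}, {"dx": 0, "dy": 0, "dz": -2.5, "yaw": 0}, {"dx": 0, "dy": 0, "dz": -1.5, "yaw": 0}, {"dx": 0, "dy": 0, "dz": -1, "yaw": 0}, {"dx": 0, "dy": 0, "dz": 0, "yaw": 0}, {"dx": 0, "dy": 0.8, "dz": 0, "yaw": 0}, {"dx": 0.05, "dy": 0.8, "dz": 0, "yaw": 0}, {"dx": 0.05, "dy": 0.8, "dz": 0, "yaw": 0}, {"dx": 0.05, "dy": 0.8, "dz": 0, "yaw": 0}]}}

```text
clock: 7.8
eef_pos: [0.5115, -0.2954, 0.0216]
tcp_rot: [-0.51, 1.569, -0.596]
force: [0.2, 0.5, 0.1]
grip_width: 0.0257
```

Call:
{"api": "drive_tool", "payload": {"motion": [{"dx": 0, "dy": 1, "dz": 0, "yaw": 0}, {"dx": 0, "dy": 1, "dz": 0, "yaw": 0}, {"dx": 0, "dy": 1, "dz": 0, "yaw": 0}, {"dx": 0, "dy": 1, "dz": 0, "yaw": 0}, {"dx": 0, "dy": 1, "dz": 0, "yaw": 0}, {"dx": 0, "dy": 1, "dz": 0, "yaw": 0}, {"dx": 0, "dy": 1, "dz": 0, "yaw": 0}, {"dx": 0, "dy": 1, "dz": 0, "yaw": 0}, {"dx": 0, "dy": 1, "dz": 0, "yaw": 0}, {"dx": 0, "dy": 1, "dz": 0, "yaw": 0}]}}

```text
clock: 8.63
eef_pos: [0.5106, -0.195, 0.0203]
tcp_rot: [-0.21, 1.571, -0.296]
force: [-0.2, 0.1, 0.3]
grip_width: 0.0259
```

```bash
python3 -c "
from h import *
st();snap('wrist','w5')"
```

```text
8.63 tcp [ 0.5106 -0.195   0.0203] jaw -4.9 down [ 0. -0. -1.] w 0.0259 F [-0.2  0.1  0.3] q [-0.48  0.5  -0.36  0.71  0.    1.18]
```

View pics/w5.png

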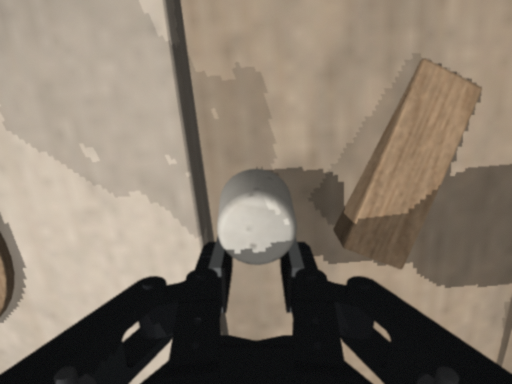

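The plug is still cradled upright at (257,215). The wedge corner at (337,228) is close to the right finger, so I'll shade left while passing it and then veer to the frame.

Call:
{"api": "drive_tool", "payload": {"motion": [{"dx": -0.25, "dy": 0.8, "dz": 0, "yaw": 0}, {"dx": -0.25, "dy": 0.8, "dz": 0, "yaw": 0}, {"dx": -0.1, "dy": 1, "dz": 0, "yaw": 0}, {"dx": 0, "dy": 1.1, "dz": 0, "yaw": 0}, {"dx": 0, "dy": 1.2, "dz": 0, "yaw": 0}, {"dx": 0, "dy": 1.3, "dz": 0, "yaw": 0}, {"dx": 0, "dy": 1.3, "dz": 0, "yaw": 0}, {"dx": 0, "dy": 1.3, "dz": 0, "yaw": 0}, {"dx": 0, "dy": 1.3, "dz": 0, "yaw": 0}, {"dx": 0, "dy": 1.3, "dz": 0, "yaw": 0}]}}

```text
clock: 9.52
eef_pos: [0.5046, -0.0805, 0.0203]
tcp_rot: [0.573, 1.571, 0.488]
force: [-0.1, -0.5, -0.3]
grip_width: 0.0255
```

```bash
python3 -c "
from h import *
st();snap('wrist','w6')"
```

```text
9.52 tcp [ 0.5046 -0.0805  0.0203] jaw -4.9 down [ 0.  0. -1.] w 0.0255 F [-0.1 -0.5 -0.3] q [-0.28  0.44 -0.46  0.67  0.    1.37]
```

View pics/w6.png

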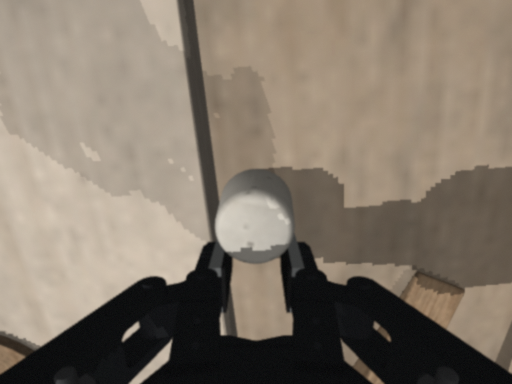

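Call:
{"api": "drive_tool", "payload": {"motion": [{"dx": 0.26, "dy": 1.4, "dz": 0, "yaw": -0.01}, {"dx": 0.26, "dy": 1.4, "dz": 0, "yaw": -0.01}, {"dx": 0.26, "dy": 1.4, "dz": 0, "yaw": -0.01}, {"dx": 0.26, "dy": 1.4, "dz": 0, "yaw": -0.01}, {"dx": 0.26, "dy": 1.4, "dz": 0, "yaw": -0.01}, {"dx": 0.26, "dy": 1.4, "dz": 0, "yaw": -0.01}, {"dx": 0.26, "dy": 1.4, "dz": 0, "yaw": -0.01}, {"dx": 0.26, "dy": 1.4, "dz": 0, "yaw": -0.01}, {"dx": 0.26, "dy": 1.4, "dz": 0, "yaw": 0}, {"dx": 0.26, "dy": 1.4, "dz": 0, "yaw": 0}]}}

```text
clock: 10.4
eef_pos: [0.5306, 0.0589, 0.0203]
tcp_rot: [-1.542, 1.57, -1.708]
force: [0.4, -0.1, 0.3]
grip_width: 0.0258
```

Call:
{"api": "drive_tool", "payload": {"motion": [{"dx": 0.3, "dy": 1.4, "dz": 0, "yaw": 0}, {"dx": 0.3, "dy": 1.5, "dz": 0, "yaw": 0}, {"dx": 0.3, "dy": 1.5, "dz": 0, "yaw": 0}, {"dx": 0.3, "dy": 1.5, "dz": 0, "yaw": 0}, {"dx": 0.3, "dy": 1.5, "dz": 0, "yaw": 0}, {"dx": 0.3, "dy": 1.5, "dz": 0, "yaw": 0}, {"dx": 0.3, "dy": 1.4, "dz": 0, "yaw": 0}, {"dx": 0.25, "dy": 1.2, "dz": 0, "yaw": 0}, {"dx": 0.15, "dy": 0.8, "dz": 0, "yaw": 0}, {"dx": 0.1, "dy": 0.4, "dz": 0, "yaw": 0}]}}

```text
clock: 11.23
eef_pos: [0.5568, 0.1862, 0.0203]
tcp_rot: [0.377, 1.571, 0.212]
force: [0.1, -0.0, -0.7]
grip_width: 0.0258
```

```bash
python3 -c "
from h import *
st();snap('wrist','w7')"
```

```text
11.23 tcp [0.5568 0.1862 0.0203] jaw -9.4 down [ 0.  0. -1.] w 0.0258 F [ 0.1 -0.  -0.7] q [ 0.21  0.56 -0.24  0.77 -0.    1.95]
```

View pics/w7.png

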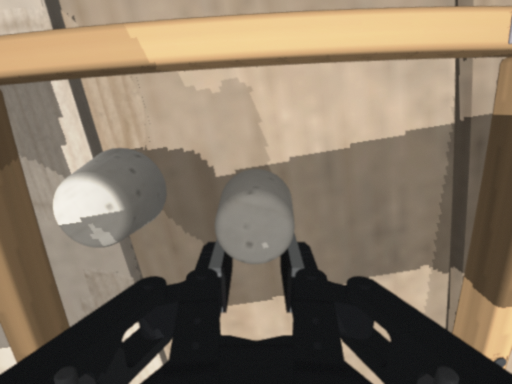

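Both plugs are upright inside the frame: the big one at (105,200) and the small one at (255,215). For the wedge, I'll first nudge its thick end toward +x with shut fingers to line it up with the frame.

Call:
{"api": "drive_tool", "payload": {"motion": [{"dx": -0.3, "dy": -1.5, "dz": 0, "yaw": 0}, {"dx": -0.3, "dy": -1.5, "dz": 0, "yaw": 0}, {"dx": 0, "dy": -2, "dz": 3, "yaw": 0}, {"dx": -0.2, "dy": -2.2, "dz": 3, "yaw": 0}, {"dx": -0.4, "dy": -4, "dz": 1, "yaw": 0}, {"dx": -0.5, "dy": -4, "dz": 0, "yaw": 0}, {"dx": -0.5, "dy": -4, "dz": 0, "yaw": 0}, {"dx": -0.5, "dy": -4, "dz": 0, "yaw": 0}, {"dx": -0.5, "dy": -4, "dz": 0, "yaw": 0}, {"dx": -0.5, "dy": -4, "dz": 0, "yaw": 0}], "claw": 0}}

```text
clock: 12.12
eef_pos: [0.5174, -0.1304, 0.0904]
tcp_rot: [-2.394, 1.57, -2.562]
force: [0.5, -0.1, -0.4]
grip_width: -0.0002
```

```bash
python3 - <<'E'
from h import *
st()
p,d,m=snap('top','top2'); P=cloud(m,d)
mk=np.zeros(d.shape,np.uint8); mk[175:225,305:365]=1; mk&=((P[...,2]>.003)&(P[...,2]<.03)).astype(np.uint8)
n,l,s,c=cv2.connectedComponentsWithStats(mk);k=1+np.argmax(s[1:,4]);print(cv2.minAreaRect((P[l==k][:,:2]*1000).astype(np.float32)))
cv2.imwrite('pics/crop2.png',cv2.resize(p[110:310,100:400,::-1],None,fx=2.6,fy=2.6))
E
```

```text
12.12 tcp [ 0.5174 -0.1304  0.0904] jaw -9.6 down [-0.001 -0.    -1.   ] w -0.0002 F [ 0.5 -0.1 -0.4] q [-0.37  0.39 -0.31  0.86 -0.    1.37]
((602.5948486328125, -128.2796630859375), (33.87858963012695, 34.385372161865234), 60.2756462097168)
```

View pics/crop2.png

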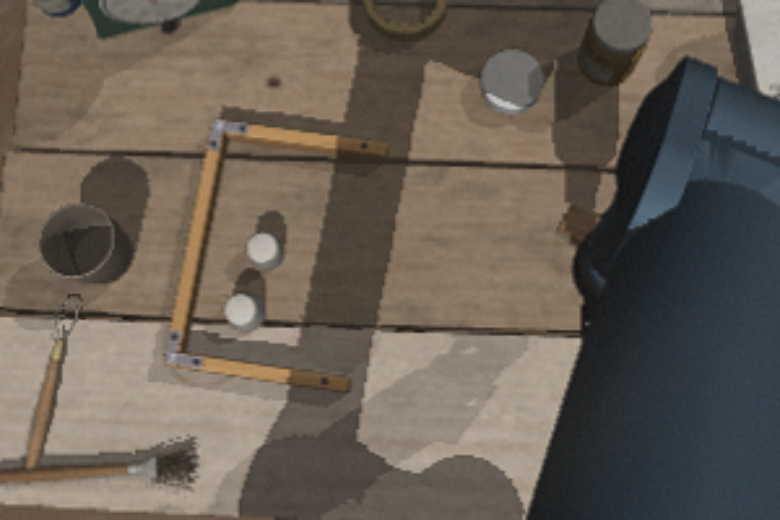

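Both plugs show in the frame at crop (263,250) and (243,310). The arm hides most of the wedge, but its visible end has not moved. I'll do the nudge now.

Call:
{"api": "drive_tool", "payload": {"motion": [{"dx": -0.2, "dy": -2.3, "dz": 0, "yaw": 0}, {"dx": 0, "dy": -2.3, "dz": 0, "yaw": 0}, {"dx": 0, "dy": 0, "dz": -2.5, "yaw": 0}, {"dx": 0, "dy": 0, "dz": -2.5, "yaw": 0}, {"dx": 0, "dy": 0, "dz": -1.5, "yaw": 0}, {"dx": 0, "dy": 0, "dz": -0.7, "yaw": 0}, {"dx": 0, "dy": 0, "dz": 0, "yaw": 0}, {"dx": 1, "dy": 0, "dz": 0, "yaw": 0}, {"dx": 0.8, "dy": 0, "dz": 0, "yaw": 0}, {"dx": 0.4, "dy": 0, "dz": 0, "yaw": 0}]}}

```text
clock: 13.0
eef_pos: [0.5415, -0.1739, 0.0197]
tcp_rot: [-0.257, 1.567, -0.423]
force: [0.1, -0.2, 0.5]
grip_width: -0.0
```

```bash
python3 -c "
from h import *
st();snap('wrist','w8')"
```

```text
13.0 tcp [ 0.5415 -0.1739  0.0197] jaw -9.5 down [ 0.003 -0.001 -1.   ] w -0.0 F [ 0.1 -0.2  0.5] q [-0.42  0.53 -0.3   0.74 -0.    1.31]
```

View pics/w8.png

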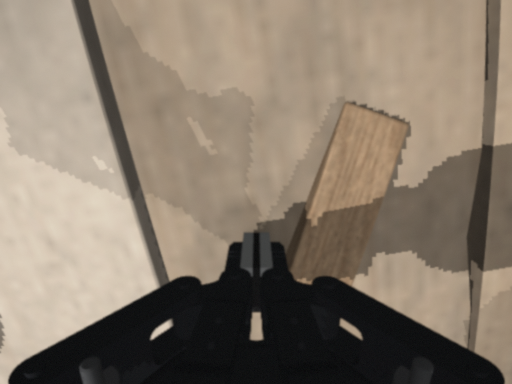

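The fingers at (258,250) are just short of the wedge's left thick corner at (295,270). Push 2.8 cm.

Call:
{"api": "drive_tool", "payload": {"motion": [{"dx": 0.4, "dy": 0, "dz": 0, "yaw": 0}, {"dx": 0.4, "dy": 0, "dz": 0, "yaw": 0}, {"dx": 0.4, "dy": 0, "dz": 0, "yaw": 0}, {"dx": 0.4, "dy": 0, "dz": 0, "yaw": 0}, {"dx": 0.4, "dy": 0, "dz": 0, "yaw": 0}, {"dx": 0.3, "dy": 0, "dz": 0, "yaw": 0}, {"dx": 0.3, "dy": 0, "dz": 0, "yaw": 0}, {"dx": 0.2, "dy": 0, "dz": 0, "yaw": 0}, {"dx": 0, "dy": 0, "dz": 0, "yaw": 0}, {"dx": 0, "dy": 0, "dz": 0, "yaw": 0}]}}

```text
clock: 13.88
eef_pos: [0.5677, -0.173, 0.0183]
tcp_rot: [0.387, 1.571, 0.221]
force: [0.1, -0.7, 0.4]
grip_width: -0.0003
```

```bash
cat >> h.py <<'E'
def wedge(f):
    p,d,m=snap('wrist',f); P=cloud(m,d)
    mk=((P[...,2]>.003)&(P[...,2]<.026)).astype(np.uint8); hsv=cv2.cvtColor(p,cv2.COLOR_RGB2HSV)
    n,l,s,c=cv2.connectedComponentsWithStats(mk)
    for k in range(1,n):
        if s[k,4]>1500:
            rc=cv2.minAreaRect((P[l==k][:,:2]*1000).astype(np.float32)); print(s[k],np.round(rc[0],1),np.round(rc[1],1),round(rc[2],1))
E
python3 -c "
from h import *
st();wedge('w9')"
```

```text
13.88 tcp [ 0.5677 -0.173   0.0183] jaw -9.5 down [ 0.  0. -1.] w -0.0003 F [ 0.1 -0.7  0.4] q [-0.4   0.57 -0.23  0.77  0.    1.33]
[  227   106   136   180 13007] [ 592.6 -145.9] [85.7 62.3] 78.7
```

View pics/w9.png

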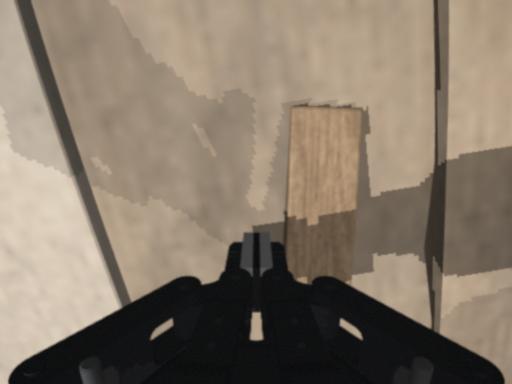

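```bash
python3 - <<'E'
from h import *
p,d,m=load('w9')
# thin top corners z=.004, visible side edges with local heights
print(plane(m,[(290,108),(360,108)],.004).round(4), plane(m,[(357,210)],.013).round(4), plane(m,[(352,270)],.019).round(4),plane(m,[(287,205)],.013).round(4))
E
```

```text
[[ 0.5969 -0.1047  0.004 ]
 [ 0.6293 -0.1099  0.004 ]] [[ 0.6217 -0.1569  0.013 ]] [[ 0.6156 -0.1858  0.019 ]] [[ 0.5885 -0.1486  0.013 ]]
```

The wedge now points at about 80°, with its thick end near (0.596, −0.201). I'll go round behind it and push from the thick end on a gentle curve.

Call:
{"api": "drive_tool", "payload": {"motion": [{"dx": -1.2, "dy": 0, "dz": 0, "yaw": 0}, {"dx": -1.2, "dy": 0, "dz": 0, "yaw": 0}, {"dx": 0, "dy": -2.2, "dz": 0, "yaw": 0}, {"dx": 0, "dy": -2.2, "dz": 0, "yaw": 0}, {"dx": 0, "dy": -2.2, "dz": 0, "yaw": 0}, {"dx": 1.5, "dy": 0, "dz": 0, "yaw": 0}, {"dx": 1.5, "dy": 0, "dz": 0, "yaw": 0}, {"dx": 1.5, "dy": 0, "dz": 0, "yaw": 0}, {"dx": 0, "dy": 0, "dz": 0, "yaw": 0}, {"dx": 0, "dy": 0, "dz": 0, "yaw": 0}]}}

```text
clock: 14.77
eef_pos: [0.5889, -0.239, 0.0182]
tcp_rot: [-1.01, 1.57, -1.175]
force: [-0.1, 0.4, 0.3]
grip_width: -0.0002
```

Call:
{"api": "drive_tool", "payload": {"motion": [{"dx": 0, "dy": 0, "dz": 0, "yaw": 0}, {"dx": 0, "dy": 0, "dz": 0, "yaw": 0}, {"dx": 0, "dy": 0, "dz": 0, "yaw": 0}, {"dx": 0, "dy": 0, "dz": 0, "yaw": 0}, {"dx": 0.1, "dy": 0.6, "dz": 0, "yaw": 0}, {"dx": 0.1, "dy": 0.6, "dz": 0, "yaw": 0}, {"dx": 0.1, "dy": 0.6, "dz": 0, "yaw": 0}, {"dx": 0.1, "dy": 0.4, "dz": 0, "yaw": 0}, {"dx": 0, "dy": 0, "dz": 0, "yaw": 0}, {"dx": 0, "dy": 0, "dz": 0, "yaw": 0}], "claw": 0.2}}

```text
clock: 15.6
eef_pos: [0.5928, -0.2165, 0.0183]
tcp_rot: [-1.294, 1.571, -1.459]
force: [-0.0, 0.6, 0.2]
grip_width: 0.017
```

```bash
python3 -c "
from h import *
st();wedge('w10')"
```

```text
15.6 tcp [ 0.5928 -0.2165  0.0183] jaw -9.5 down [ 0. -0. -1.] w 0.017 F [-0.   0.6  0.2] q [-0.45  0.64 -0.11  0.83 -0.    1.29]
[  209    14    95   271 17194] [ 603.7 -167.4] [122.5  44. ] 79.1
```

View pics/w10.png

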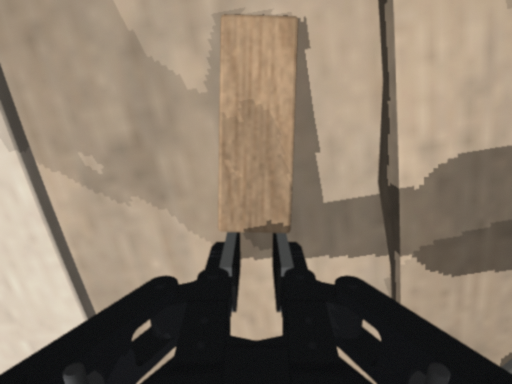

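The wedge is lined up just ahead of the fingertips (thick end at row 228, cols 220–290). Pushing now.

Call:
{"api": "drive_tool", "payload": {"motion": [{"dx": 0.17, "dy": 1, "dz": 0, "yaw": 0.002}, {"dx": 0.17, "dy": 1, "dz": 0, "yaw": 0.004}, {"dx": 0.17, "dy": 1, "dz": 0, "yaw": 0.005}, {"dx": 0.17, "dy": 1.1, "dz": 0, "yaw": 0.005}, {"dx": 0.17, "dy": 1.1, "dz": 0, "yaw": 0.005}, {"dx": 0.16, "dy": 1.1, "dz": 0, "yaw": 0.005}, {"dx": 0.16, "dy": 1.1, "dz": 0, "yaw": 0.005}, {"dx": 0.15, "dy": 1.1, "dz": 0, "yaw": 0.005}, {"dx": 0.15, "dy": 1.1, "dz": 0, "yaw": 0.005}, {"dx": 0.14, "dy": 1.1, "dz": 0, "yaw": 0.005}]}}

```text
clock: 16.48
eef_pos: [0.6089, -0.1088, 0.0183]
tcp_rot: [-0.014, 1.571, -0.134]
force: [0.1, -0.6, -0.3]
grip_width: 0.0168
```

```bash
python3 -c "
from h import *
st();wedge('w11')"
```

```text
16.48 tcp [ 0.6089 -0.1088  0.0183] jaw -6.8 down [ 0. -0. -1.] w 0.0168 F [ 0.1 -0.6 -0.3] q [-0.28  0.62 -0.15  0.81  0.    1.41]
[  209    29    96   256 16451] [615.  -61.5] [116.9  44.1] 84.9
[ 484   58   28  112 2156] [734.5 -55.4] [16.2 54.2] 5.8
```

View pics/w11.png

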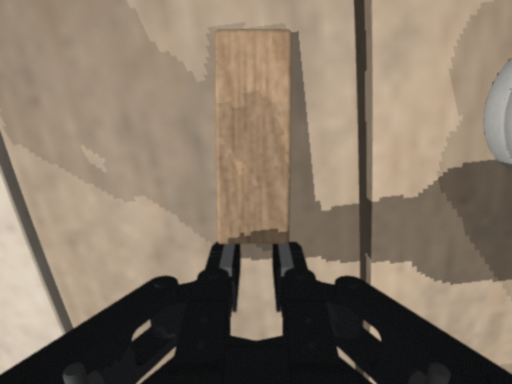

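Call:
{"api": "drive_tool", "payload": {"motion": [{"dx": 0.14, "dy": 1.2, "dz": 0, "yaw": 0.004}, {"dx": 0.14, "dy": 1.3, "dz": 0, "yaw": 0.004}, {"dx": 0.14, "dy": 1.3, "dz": 0, "yaw": 0.004}, {"dx": 0.13, "dy": 1.3, "dz": 0, "yaw": 0.004}, {"dx": 0.13, "dy": 1.3, "dz": 0, "yaw": 0.004}, {"dx": 0.12, "dy": 1.3, "dz": 0, "yaw": 0.004}, {"dx": 0.12, "dy": 1.3, "dz": 0, "yaw": 0.004}, {"dx": 0.11, "dy": 1.3, "dz": 0, "yaw": 0.004}, {"dx": 0.11, "dy": 1.3, "dz": 0, "yaw": 0.004}, {"dx": 0.1, "dy": 1.3, "dz": 0, "yaw": 0.004}]}}

```text
clock: 17.37
eef_pos: [0.6212, 0.0204, 0.0183]
tcp_rot: [-0.053, 1.571, -0.133]
force: [-0.6, -0.0, -0.2]
grip_width: 0.0168
```

Call:
{"api": "drive_tool", "payload": {"motion": [{"dx": 0.1, "dy": 1.3, "dz": 0, "yaw": 0.003}, {"dx": 0.1, "dy": 1.3, "dz": 0, "yaw": 0.003}, {"dx": 0.1, "dy": 1.3, "dz": 0, "yaw": 0.003}, {"dx": 0.09, "dy": 1.3, "dz": 0, "yaw": 0.003}, {"dx": 0.09, "dy": 1.3, "dz": 0, "yaw": 0.003}, {"dx": 0.09, "dy": 1.3, "dz": 0, "yaw": 0.003}, {"dx": 0.08, "dy": 1.2, "dz": 0, "yaw": 0}, {"dx": 0.07, "dy": 1.0, "dz": 0, "yaw": 0}, {"dx": 0.05, "dy": 0.8, "dz": 0, "yaw": 0}, {"dx": 0.02, "dy": 0.4, "dz": 0, "yaw": 0}]}}

```text
clock: 18.2
eef_pos: [0.6291, 0.1323, 0.0183]
tcp_rot: [0.422, 1.571, 0.361]
force: [-1.0, 0.2, 1.1]
grip_width: 0.0173
```

```bash
python3 -c "
from h import *
st();wedge('w12')"
```

```text
18.2 tcp [0.6291 0.1323 0.0183] jaw -3.5 down [ 0.  0. -1.] w 0.0173 F [-1.   0.2  1.1] q [ 0.11  0.66 -0.07  0.84  0.    1.74]
[ 330    0   59  284 4964] [678.6 177.5] [139.5   1.9] 83.4
[  209    29    95   256 16462] [634.7 179.3] [117.3  44. ] 85.0
[  76   62   67   87 2027] [573.4 209.1] [36.3 16.4] 87.4
```

View pics/w12.png

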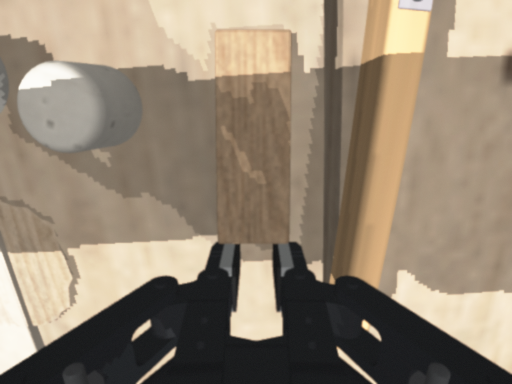

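The wedge lies inside, with its thick end about 5 cm past the opening and clear of the rail. Retreating.

Call:
{"api": "drive_tool", "payload": {"motion": [{"dx": -0.1, "dy": -1.5, "dz": 0, "yaw": 0}, {"dx": -0.1, "dy": -1.5, "dz": 0, "yaw": 0}, {"dx": 0, "dy": -1, "dz": 3, "yaw": 0}, {"dx": 0, "dy": -1, "dz": 3.5, "yaw": 0}, {"dx": -1, "dy": -2, "dz": 3.5, "yaw": 0}, {"dx": -2, "dy": -2.5, "dz": 2.5, "yaw": 0}, {"dx": -2, "dy": -3, "dz": 1.5, "yaw": 0}, {"dx": -2, "dy": -3, "dz": 1.5, "yaw": 0}, {"dx": -2, "dy": -3, "dz": 1.5, "yaw": 0}, {"dx": -2, "dy": -3, "dz": 1, "yaw": 0}]}}

```text
clock: 19.08
eef_pos: [0.5157, -0.0871, 0.2]
tcp_rot: [-0.563, 1.569, -0.627]
force: [-0.6, -0.9, 0.0]
grip_width: 0.017
```

Call:
{"api": "drive_tool", "payload": {"motion": [{"dx": -1.5, "dy": -3.5, "dz": 1, "yaw": 0}, {"dx": -1.5, "dy": -3.5, "dz": 1, "yaw": 0}, {"dx": -1.5, "dy": -3.5, "dz": 1, "yaw": 0}, {"dx": -1.5, "dy": -3.5, "dz": 1, "yaw": 0}, {"dx": -1.5, "dy": -3.5, "dz": 0, "yaw": 0}, {"dx": -1, "dy": -3, "dz": 0, "yaw": 0}, {"dx": 0, "dy": 0, "dz": 0, "yaw": 0}, {"dx": 0, "dy": 0, "dz": 0, "yaw": 0}, {"dx": 0, "dy": 0, "dz": 0, "yaw": 0}, {"dx": 0, "dy": 0, "dz": 0, "yaw": 0}]}}

```text
clock: 19.92
eef_pos: [0.4317, -0.2883, 0.2382]
tcp_rot: [2.136, 1.57, 2.075]
force: [-0.2, 0.3, 0.4]
grip_width: 0.017
```

```bash
python3 - <<'E'
from h import *
st()
p,d,m=snap('top','top9'); P=cloud(m,d); snap('scene','scene9')
O=np.array([.5475,.0984]);ey=np.array([.113,.994]);ex=np.array([.994,-.113])
X=(P[...,:2]-O)@ex; Y=(P[...,:2]-O)@ey
mk=((P[...,2]>.004)&(P[...,2]<.05)&(abs(X)<.112)&(Y>-.05)&(Y<.172)).astype(np.uint8)
n,l,s,c=cv2.connectedComponentsWithStats(mk)
for k in range(1,n):
    if s[k,4]>40:
        q=l==k; print(s[k],'X',X[q].min().round(3),X[q].max().round(3),'Y',Y[q].min().round(3),Y[q].max().round(3),'z',P[q][:,2].max().round(3))
cv2.imwrite('pics/crop9.png',cv2.resize(p[110:310,100:400,::-1],None,fx=2.6,fy=2.6))
E
```

```text
19.92 tcp [ 0.4317 -0.2883  0.2382] jaw -3.5 down [-0.     0.001 -1.   ] w 0.017 F [-0.2  0.3  0.4] q [-0.71  0.27 -0.09  1.21  0.    0.92]
[194 176  34  15 385] X 0.054 0.092 Y 0.055 0.15 z 0.026
[194 199  15  15 158] X -0.018 0.017 Y 0.095 0.131 z 0.042
[186 222  16  16 190] X -0.088 -0.046 Y 0.104 0.149 z 0.042
```

View pics/crop9.png

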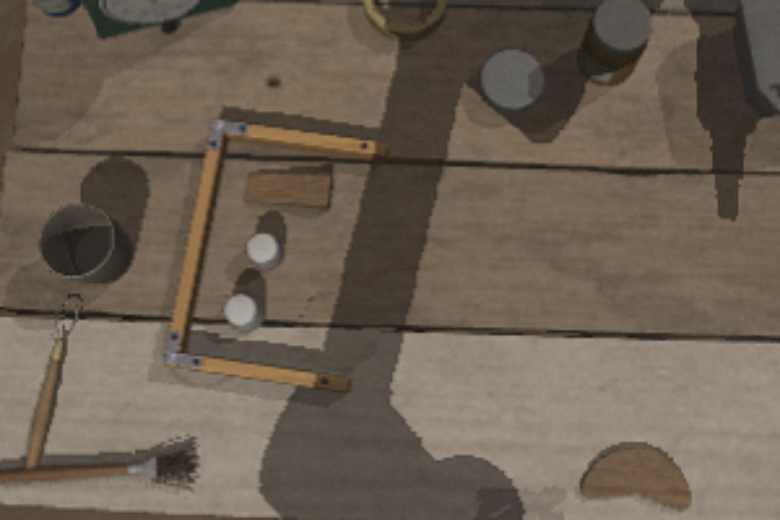

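View pics/scene9.png

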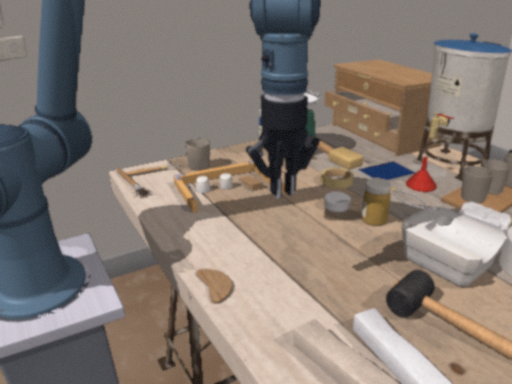

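All three lie well between the rails: the wedge at crop (290,188) and the plugs upright at (263,250) and (243,310). The tin, jar, rib and cup are at the same pixels as before, and the hand is clear.

```bash
python3 -c "
from cell import r
print(r.sign_off())"
```

```text
the job is handed in; nothing more can be done
None
```

Both plaster plugs and the beech wedge are inside the catch frame, and the job is handed in at about 20 s on the clock.

I pushed the big plug in first, then the small plug, each cradled between part-open fingertips. For the wedge I nudged its thick end sideways to line it up, then pushed it in from that end. Nothing was lifted.

The last top view gave these extents in frame coordinates (inside is x −120 to +120 mm, y 0 to 180 mm):

| Piece | x (mm) | y (mm) | State |
|---|---|---|---|
| Wedge | 54 to 92 | 55 to 150 | lying flat |
| Small plug | −18 to 17 | 95 to 131 | upright |
| Big plug | −88 to −46 | 104 to 149 | upright |

- **Bystanders:** the tin, jar, rib and cup appear at the same places in the image as at the start. I compared them by eye and did not re-measure them.
- **Forces:** the wrist force read no more than about 2 N at the end of each move.
- **Hand:** it finished about 0.24 m above the bench, touching nothing.
- **Disagreements:** the depth readings put the plugs' tops up to 4 mm too high (42 mm against 38 mm), which did not affect any move. No check failed.

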